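Open the electrode case

ROBOT

A 6-joint arm with a two-finger parallel gripper is mounted at the origin on the work surface. World frame = base frame: x ahead of the robot, y to its left, z up, the work surface at z = 0. Lengths are in m, angles in degrees, forces in N, time in s.
With the tool pointing down it reaches from about 0.275 to 0.725 m from the base axis. Payload 5.6 kg.
Tool frame: the origin (TCP) lies midway between the tips of the shut fingers; the grasp point (between the pads) lies 19 mm behind it; y points along the fingers, x is the direction in which the jaws open and shut, and the axes are right-handed (so a half turn about y gives the same grasp; the last joint's range is limited). The gripper opens to 85 mm and grips with 20 to 120 N. Pads are 22 mm wide; open, the fingers measure 114 mm over their backs; the gripper's body (76 mm by 85 mm) begins 54 mm behind the grasp point. The pads swing forward as they close: fully open they stand 13 mm farther back than shut.
Start: joints at [-58.293, 14.616, 6.199, 0, -81.583, -16.306], TCP at [0.146, -0.53, 0.231] pointing down, gripper open.
Joint ranges: [-168.99, 168.99], [-69.2, 112.95], [-62.41, 85.93], [-164.36, 98.24], [-168.68, -3.75], [-174.98, 174.98]. Speed limits (degrees/s): [147.25, 147.25, 180, 180, 180, 180].

INTERFACE

Orientations are given as [roll, pitch, yaw] about the fixed x, y, z axes, in that order (R = Rz(yaw) Ry(pitch) Rx(roll)).
In Python, from rig import ctrl gives the robot as it stands.
- The arm moves only by the shell command python3 -m handwheel 'ROWS' [FORCE]. ROWS is JSON, a list of rows, each a list of 3 entries, a list of its own where there are three numbers: the shift along the tool's x, y, z scaled (see below), then the turn about the tool's y scaled (see below), then the opening, from 0 (shut) to 1 (fully open). A call has 1 to 5 rows; each row is the pose to reach, as a shift and turn from the pose commanded when the call began, along the tool's axes at that moment; what a row does not reach only later rows make up. The controller multiplies each number of a shift by 500 mm and each number of a turn by 90 degrees. A row lasts 1/10 s, in which the tool goes at most 50 mm and 8.59 degrees, less where a joint would pass 70% of its speed; a pose out of reach is approached as far as the arm can. A call with a number of a shift or a turn outside -1 to 1 is refused whole. A call with a gripper value outside its range is refused whole. The fingers move at their own pace and stop on an object; FORCE is the grip in N (left out, the last holds). Time passes only in rows, so rows that repeat a pose let the fingers close. It gives the time, the measured TCP pose, the force and the opening at its end, in the units of the state.
- ctrl.observe(): the state, without advancing time (a new reading comes with each control period).
- ctrl.read_camera(name): name is "scene" or "top"; returns the picture (400x640x3 uint8, red, green, blue); there is no depth.
- ctrl.calibration(name): a dict with "intrinsics" (3x3 intrinsics, pixels), "T" (4x4, takes a point from camera to world coordinates). Camera axes: x right, y down, z forward; pixel columns grow to the right and rows downward; lengths in m; the calibration is good to about 2 mm. A picture is of the moment at which its call begins. calibration takes no time and is no camera call.
- ctrl.close_job(): hands the job in, once; it reports no verdict.
The state is a dict: "time_s": time; "qpos": joint angles; "qvel": joint speeds; "effort": joint torques, N m; "position": TCP position; "orientation": TCP orientation; "contact_force": force on the tool from outside, world axes, zero at the start; "moment": the same for the moment, N m; "width": finger opening in m.
Only numpy, scipy, OpenCV 4.12 (cv2) and the standard library are available. Lean on these libraries where they do the work, as an engineer would, in place of code of your own. Each camera call takes 0.05 s, during which the arm holds its last target.

TASK

Open the long electrode case: flip its toggle latch over until it hangs fully open while the lid is still down, then lift the lid until it stands at least 50 degrees open, and leave it standing open. Leave the short case's latch shut.

Things in the scene. Friction and masses are not known exactly. Their poses are not given: they have to be found in the camera images.
- rod_latch_tip (a point): Upper edge, middle, of the toggle lever on the LONG case (fixed grey steel box 280 x 170 x 100 mm high, latch side towards the robot, turned up to 15 deg). Steel plate 38 x 4 mm. Shut it stands upright 14 mm outside that side, this point 140 mm above table, 40 above lid, 89 before the lug's middle; bare lid lies between. Axes when shut: x towards the hinge side, z up the lever.
- rod_latch (a joint): Lean of the long case's lever in rad: 0 shut (upright, its hook bar over the lid's catch: the lid cannot rise), growing as it turns outwards, away from the lid, and down, about a pin 78 mm below its upper edge. Over-centre spring: it is held shut by about 1 N at the edge; past 0.6 it snaps on by itself to its stop at 2.1 (fully open, edge 20 mm above the table, 80 mm out from the case).
- rod_lid_grip (a point): Point to grip on the LONG case's upright steel lifting lug (34 along x, 14 thick along y, 44 mm tall), mid-length on the lid, 75 mm in from the latch side. Shut: 128 mm above table, 28 above the lid, 16 below the lug's top. Level hinge along the far long edge: lid shut, 95 mm beyond this point (along its x) and 50 mm below. Axes turn with the lid: x to hinge, y along it, z out of lid.
- rod_lid (a joint): Opening angle of the long case's lid in rad: 0 shut, growing as the latch side rises, stop at 1.75. The hinge is stiff: the lid stays at whatever angle it is left, and lifting it at the lug takes about 3 to 6 N.
- tip_latch_tip (a point): The same point (middle of the lever's upper edge) on the like latch of the SHORT case, a bystander: same depth, height, steel, latch and lug, but only 160 mm long. It stays shut. The two cases stand side by side in either order, their middles 300 mm or more apart.

How it is judged:
By the outcome, as a careful person would: the job done as asked, in the order asked, and still so for the second after the job is handed in, with the robot touching nothing.
It also fails if it takes over 42 s, if anything falls off the work surface, if the arm or the gripper's body presses on something with over 40 N, if the wrist force passes 120 N, or if a joint passes its speed limit or range.

## Working session

There is one attempt and no reset: what is moved stays moved. The work goes in short steps, Python scripts to look and compute and a shell command to move; the robot and the scene stay as the last step left them, time stands still between calls to the robot, and variables do not carry over. Pictures are saved under pics/ and viewed, and the job is handed in when it is done.

```bash
ls; mkdir -p pics; python3 - <<'E'
from rig import ctrl
import cv2
print(ctrl.observe())
for n in("scene","top"):
    im=ctrl.read_camera(n); cv2.imwrite(f"pics/{n}0.png",im[:,:,::-1]); print(n,ctrl.calibration(n))
E
```

```text
pics
{'time_s': 0.0, 'qpos': array([-5.82910989e+01,  1.46528277e+01,  6.13004413e+00, -2.73260317e-02,
       -8.15838129e+01, -1.63059931e+01]), 'qvel': array([ 0.05379154, -0.11176873, -0.04358178,  0.06138668,  0.01620291,
        0.0715627 ]), 'effort': array([ 1.12483362e-03, -3.86623156e+01,  2.37942553e+01,  5.36504522e+00,
       -6.09175026e-03, -5.27368314e-06]), 'position': array([ 0.14599956, -0.52974363,  0.23039314]), 'orientation': array([-89.99600819,  -0.10989723, 105.39887948]), 'contact_force': array([-0.95686285, -1.68968145, -0.88543233]), 'moment': array([0.0420955 , 0.02405809, 0.0058952 ]), 'width': 0.08546861357466899}
scene {'intrinsics': array([[401.00125259,   0.        , 321.55247859],
       [  0.        , 401.00125259, 202.33828194],
       [  0.        ,   0.        ,   1.        ]]), 'T': array([[ 0.46277458,  0.74116223, -0.48633142,  0.89778096],
       [ 0.88643833, -0.38184159,  0.26157998, -0.22766234],
       [ 0.00817164, -0.55215537, -0.83370119,  0.7879087 ],
       [ 0.        ,  0.        ,  0.        ,  1.        ]])}
top {'intrinsics': array([[425.83972356,   0.        , 319.79088028],
       [  0.        , 425.83972356, 203.58290224],
       [  0.        ,   0.        ,   1.        ]]), 'T': array([[-0.01744981, -0.98354332,  0.17982779,  0.40062704],
       [-0.99982874,  0.01605611, -0.00920296, -0.00485957],
       [ 0.00616418, -0.17995758, -0.98365506,  0.92942802],
       [ 0.        ,  0.        ,  0.        ,  1.        ]])}
```

View pics/scene0.png

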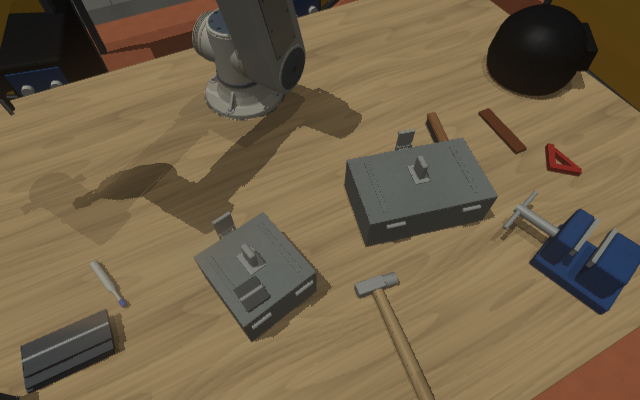

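View pics/top0.png

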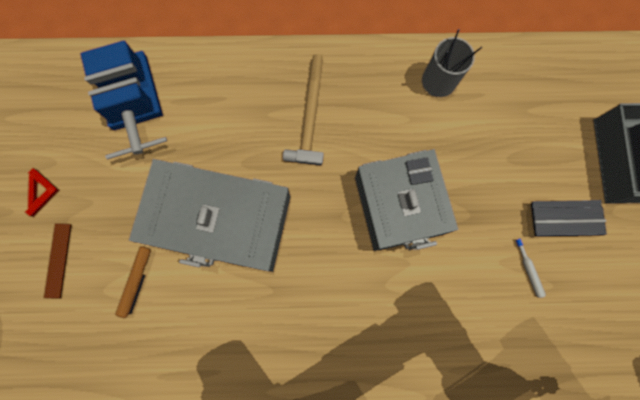

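The long case is the left one in the top view (lug near (207,217), latch near (197,260)); the short one is at (407,200). I'll enlarge both views.

```bash
python3 - <<'E'
import cv2
a=cv2.imread("pics/top0.png")[145:285,120:300]; cv2.imwrite("pics/topc.png",cv2.resize(a,None,fx=4.4,fy=4.2,interpolation=cv2.INTER_CUBIC)) if 0 else cv2.imwrite("pics/topc.png",cv2.resize(a,None,fx=4,fy=4,interpolation=cv2.INTER_CUBIC))
a=cv2.imread("pics/scene0.png")[115:255,335:505]; cv2.imwrite("pics/scenec.png",cv2.resize(a,None,fx=4,fy=4,interpolation=cv2.INTER_CUBIC))
E
```

```text
(no output)
```

View pics/topc.png

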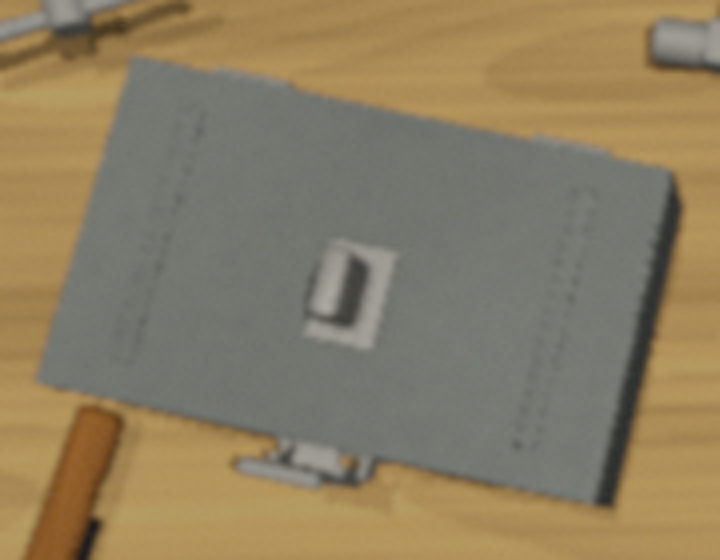

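View pics/scenec.png

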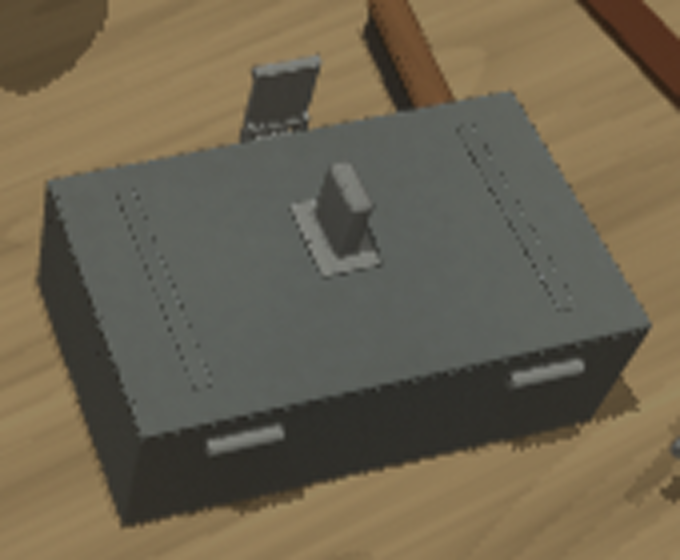

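```bash
cat > h.py <<'E'
import numpy as np
from rig import ctrl
def ray(n,px,z):
    c=ctrl.calibration(n);K=c["intrinsics"];T=c["T"]
    d=T[:3,:3]@np.linalg.solve(K,[px[0],px[1],1]);o=T[:3,3]
    return o+d*(z-o[2])/d[2]
def proj(n,p):
    c=ctrl.calibration(n);K=c["intrinsics"];T=np.linalg.inv(c["T"])
    q=K@(T@np.r_[p,1])[:3];return q[:2]/q[2]
E
python3 - <<'E'
from h import *
np.set_printoptions(precision=4,suppress=True)
t=lambda p:(p[0]/4+120-.4,p[1]/4+145-.4)
s=lambda p:(p[0]/4+335-.4,p[1]/4+115-.4)
T=np.array([ray("top",t(p),.1) for p in [(132,60),(672,172),(602,505),(38,382)]])
S=np.array([ray("scene",s(p),.1) for p in [(650,326),(143,437),(49,183),(512,93)]])
# order: farleft, farright, nearright, nearleft. scene: camera looks back: left in scene = -y
S=S[[0,1,2,3]]
print(T,'\n',S)
for Q in(T,S):
    c=Q.mean(0);a=Q[0]+Q[3]-Q[1]-Q[2];b=Q[0]+Q[1]-Q[2]-Q[3]
    print(c,np.degrees(np.arctan2(-a[0],a[1])),np.degrees(np.arctan2(b[1],b[0])),np.linalg.norm(a)/2,np.linalg.norm(b)/2)
print("lugtop",ray("top",t((334,285)),.144),ray("scene",s((358,187)),.144))
print("tip",ray("top",t((278,472)),.14),ray("scene",s((287,66)),.14))
E
```

```text
[[0.6478 0.3224 0.1   ]
 [0.5857 0.051  0.1   ]
 [0.4223 0.0852 0.1   ]
 [0.4861 0.3593 0.1   ]] 
 [[0.6505 0.3213 0.1   ]
 [0.5865 0.0507 0.1   ]
 [0.4234 0.0895 0.1   ]
 [0.4873 0.3608 0.1   ]]
[0.5355 0.2045 0.1   ] -12.995418650123304 -12.36467881448862 0.2799214948256826 0.16633835516974557
[0.5369 0.2056 0.1   ] -13.294945298126628 -13.49532964391562 0.27840484791115105 0.16778948622521675
lugtop [0.5245 0.2055 0.144 ] [0.5292 0.2103 0.144 ]
tip [0.4388 0.2294 0.14  ] [0.4386 0.2287 0.14  ]
```

```bash
cat >> h.py <<'E'
from scipy.spatial.transform import Rotation as Ro
C=np.array([.536,.205]);YAW=-13.1
a=np.radians(YAW);X=np.array([np.cos(a),np.sin(a)]);Y=np.array([-X[1],X[0]])
def case():
    o=ctrl.observe();p=o["position"]
    return (p[:2]-C)@X,(p[:2]-C)@Y,p[2]
def plan(xc,yc,z):
    o=ctrl.observe();R=Ro.from_euler('xyz',o["orientation"],degrees=True)
    tgt=np.r_[C+xc*X+yc*Y,z]
    d=R.inv().apply(tgt-o["position"])
    print("t",round(o["time_s"],2),"case mm",np.round(np.array(case())*1000,1),"yaw",o["orientation"].round(1),"w",round(o["width"],4),"F",o["contact_force"].round(1))
    print("shift units",(d/.5).round(3),"mm",(d*1000).round(1),"turn",round((o["orientation"][2]-(90+YAW))/90,3))
E
python3 -c "
from h import *
plan(-.062,0,.231)"
python3 -m handwheel '[[[0,0,0],0.08,0],[[0,0,0],0.16,0],[[0,0,0],0.24,0],[[0,0,0],0.317,0]]'
python3 -c "
from h import *
plan(-.062,0,.231)"
```

```text
t 0.1 case mm [-213.3 -804.1  230.5] yaw [-9.000e+01 -1.000e-01  1.054e+02] w 0.0851 F [0.6 0.6 0.3]
shift units [ 1.269e+00  1.000e-03 -1.033e+00] mm [ 6.345e+02  5.000e-01 -5.166e+02] turn 0.317
time_s: 0.5
position: [0.146, -0.5299, 0.2307]
orientation: [-90.0, -0.1, 76.6]
contact_force: [-0.1, -0.4, -0.8]
width: 0.0283
t 0.5 case mm [-213.2 -804.2  230.7] yaw [-90.   -0.1  76.6] w 0.0283 F [-0.1 -0.4 -0.8]
shift units [ 1.61e+00  1.00e-03 -2.93e-01] mm [ 8.050e+02  5.000e-01 -1.467e+02] turn -0.004
```

```bash
python3 -m handwheel '[[[0.097,0,-0.0176],0,0],[[0.194,0,-0.0352],0,0],[[0.291,0,-0.0528],0,0],[[0.388,0,-0.0704],0,0],[[0.485,0,-0.088],0,0]]'
python3 -m handwheel '[[[0.097,0,-0.0176],0,0],[[0.194,0,-0.0352],0,0],[[0.291,0,-0.0528],0,0],[[0.388,0,-0.0704],0,0],[[0.485,0,-0.088],0,0]]'
python3 -m handwheel '[[[0.097,0,-0.0176],0,0],[[0.194,0,-0.0352],0,0],[[0.291,0,-0.0528],0,0],[[0.388,0,-0.0704],0,0],[[0.485,0,-0.088],0,0]]'
python3 -c "
from h import *
plan(-.062,0,.231)"
```

```text
time_s: 1.0
position: [0.244, -0.3022, 0.2309]
orientation: [-90.0, -0.0, 76.8]
contact_force: [0.9, -0.0, 1.6]
width: 0.0002
time_s: 1.5
position: [0.3419, -0.0759, 0.2313]
orientation: [-90.0, -0.0, 76.9]
contact_force: [2.0, -0.7, -0.2]
width: -0.0
time_s: 2.0
position: [0.44, 0.1503, 0.2311]
orientation: [-90.0, 0.0, 76.9]
contact_force: [0.6, -0.8, 0.5]
width: 0.0002
t 2.0 case mm [-81.1 -75.  231.1] yaw [-90.    0.   76.9] w 0.0002 F [ 0.6 -0.8  0.5]
shift units [ 0.15   0.    -0.038] mm [ 75.    0.1 -19.1] turn 0.0
```

```bash
python3 -m handwheel '[[[0.075,0,-0.019],0,0],[[0.15,0,-0.038],0,0],[[0.15,0.06,-0.038],0,0],[[0.15,0.12,-0.038],0,0],[[0.15,0.15,-0.038],0,0]]'
python3 - <<'E'
from h import *
import cv2
plan(-.062,0,.115)
for n in("scene","top"): cv2.imwrite(f"pics/{n}1.png",ctrl.read_camera(n)[:,:,::-1])
a=cv2.imread("pics/scene1.png")[75:255,315:505]; b=cv2.imread("pics/top1.png")[130:310,110:300]
cv2.imwrite("pics/c1.png",cv2.resize(np.hstack([a,b]),None,fx=2.1,fy=2.1))
E
```

```text
time_s: 2.5
position: [0.4738, 0.2165, 0.1529]
orientation: [-89.8, 0.2, 76.9]
contact_force: [-0.4, 0.4, -0.3]
width: 0.0001
t 2.5 case mm [-63.1  -2.9 152.9] yaw [-89.8   0.2  76.9] w 0.0001 F [-0.4  0.4 -0.3]
shift units [ 0.006  0.076 -0.003] mm [ 3.  37.8 -1.3] turn -0.0
```

View pics/c1.png

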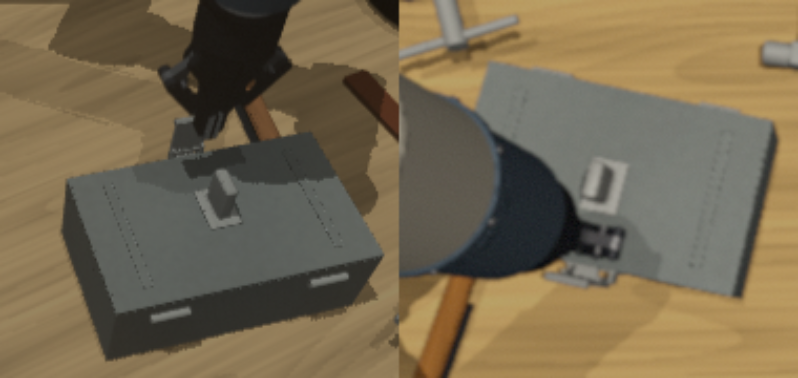

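The shut fingers sit between the lug and the lever. Next I lower, then push outwards.

```bash
python3 -m handwheel '[[[0,0.04,0],0,0],[[0,0.075,0],0,0],[[0,0.075,0],0,0]]'
python3 -c "
from h import *
plan(-.062,0,.115)"
```

```text
time_s: 2.9
position: [0.4745, 0.2163, 0.1176]
orientation: [-89.9, 0.1, 76.9]
contact_force: [-0.3, 0.2, -0.2]
width: 0.0002
t 2.9 case mm [-62.5  -2.9 117.6] yaw [-89.9   0.1  76.9] w 0.0002 F [-0.3  0.2 -0.2]
shift units [ 0.006  0.005 -0.001] mm [ 2.9  2.6 -0.5] turn -0.001
```

```bash
python3 -m handwheel '[[[0.004,0.003,0.03],0,0],[[0.004,0.003,0.06],0,0],[[0.004,0.003,0.09],0,0],[[0.004,0.003,0.12],0,0],[[0.004,0.003,0.15],0,0]]'
python3 -m handwheel '[[[0,0,0.015],0,0],[[0,0,0.015],0,0],[[0,0,0.015],0,0]]'
python3 - <<'E'
from h import *
import cv2
plan(-.03,0,.231)
for n in("scene","top"): cv2.imwrite(f"pics/{n}2.png",ctrl.read_camera(n)[:,:,::-1])
a=cv2.imread("pics/scene2.png")[75:255,315:505]; b=cv2.imread("pics/top2.png")[150:330,110:300]
cv2.imwrite("pics/c2.png",cv2.resize(np.hstack([a,b]),None,fx=2.1,fy=2.1))
E
```

```text
time_s: 3.4
position: [0.4014, 0.2364, 0.1178]
orientation: [-90.0, -0.0, 76.9]
contact_force: [-0.1, -0.1, -0.4]
width: 0.0006
time_s: 3.7
position: [0.3956, 0.2379, 0.1174]
orientation: [-90.0, -0.0, 76.9]
contact_force: [-1.2, 0.1, 0.4]
width: -0.0001
t 3.7 case mm [-144.2    0.2  117.4] yaw [-90.   -0.   76.9] w -0.0001 F [-1.2  0.1  0.4]
shift units [-0.    -0.227 -0.229] mm [  -0.2 -113.5 -114.3] turn 0.0
```

View pics/c2.png

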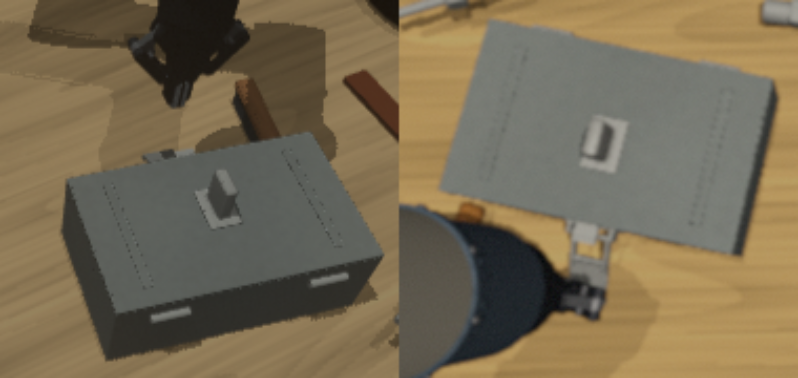

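The lever has flipped outwards: the top view shows it lying out from the latch side. Now I rise, open and move over the lug.

```bash
python3 -m handwheel '[[[0,-0.08,0],0,0.7],[[0,-0.16,0],0,0.7],[[0,-0.22,-0.06],0,0.7],[[0,-0.22,-0.15],0,0.7],[[0,-0.22,-0.24],0,0.7]]'
python3 -m handwheel '[[[0,0,-0.028],0,0.7],[[0,0,-0.028],0,0.7]]'
python3 - <<'E'
from h import *
import cv2
plan(-.010,0,.111)
for n in("scene","top"): cv2.imwrite(f"pics/{n}3.png",ctrl.read_camera(n)[:,:,::-1])
a=cv2.imread("pics/scene3.png")[75:255,315:505]; b=cv2.imread("pics/top3.png")[150:330,110:300]
cv2.imwrite("pics/c3.png",cv2.resize(np.hstack([a,b]),None,fx=2.1,fy=2.1))
E
```

```text
time_s: 4.3
position: [0.5146, 0.2103, 0.2287]
orientation: [-90.1, -0.1, 76.9]
contact_force: [-0.3, 1.6, 0.0]
width: 0.06
time_s: 4.5
position: [0.5279, 0.206, 0.2257]
orientation: [-89.9, 0.1, 76.7]
contact_force: [-0.6, -0.3, -0.7]
width: 0.0596
t 4.5 case mm [ -8.1  -0.8 225.7] yaw [-89.9   0.1  76.7] w 0.0596 F [-0.6 -0.3 -0.7]
shift units [0.002 0.229 0.003] mm [  1.  114.7   1.7] turn -0.002
```

View pics/c3.png

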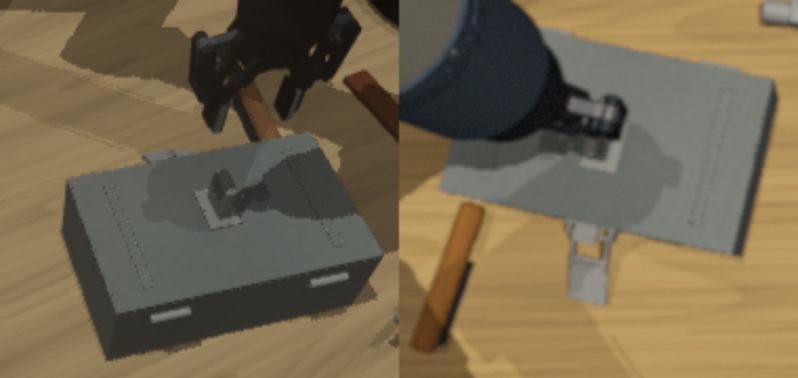

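```bash
python3 -c "
from h import *
p=ray('top',(200,292.5),.02);print((p[:2]-C)@X,(p[:2]-C)@Y)"
python3 -m handwheel '[[[0.002,0.08,0.003],0,0.7],[[0.002,0.16,0.003],0,0.7],[[0.002,0.2,0.003],0,0.7],[[0.002,0.229,0.003],0,0.7],[[0.002,0.229,0.003],0,0.7]]'
python3 - <<'E'
from h import *
import cv2
plan(-.010,0,.110)
for n in("scene","top"): cv2.imwrite(f"pics/{n}4.png",ctrl.read_camera(n)[:,:,::-1])
a=cv2.imread("pics/scene4.png")[75:255,315:505]; b=cv2.imread("pics/top4.png")[150:330,110:300]
cv2.imwrite("pics/c4.png",cv2.resize(np.hstack([a,b]),None,fx=2.1,fy=2.1))
E
```

```text
-0.15764253913852183 -0.0007698153468902874
time_s: 5.1
position: [0.5227, 0.2082, 0.111]
orientation: [-89.8, 0.2, 76.9]
contact_force: [-0.2, -0.2, 0.7]
width: 0.0597
t 5.1 case mm [-1.37e+01  1.00e-01  1.11e+02] yaw [-89.8   0.2  76.9] w 0.0597 F [-0.2 -0.2  0.7]
shift units [-0.     0.002 -0.007] mm [-0.1  1.  -3.7] turn 0.0
```

View pics/c4.png

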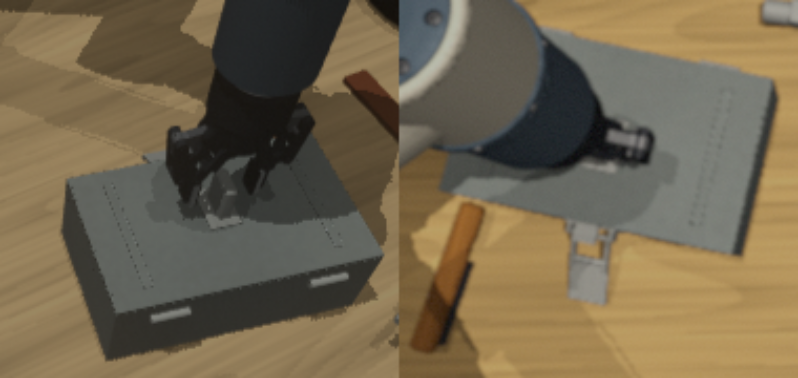

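```bash
python3 -m handwheel '[[[0,0.002,-0.007],0,0.7],[[0,0.002,-0.007],0,0],[[0,0.002,-0.007],0,0],[[0,0.002,-0.007],0,0],[[0,0.002,-0.007],0,0]]' 40
python3 -m handwheel '[[[0,0,0],0,0],[[0,0,0],0,0],[[0,0,0],0,0]]'
python3 -c "
from h import *
plan(-.010,0,.110)"
```

```text
time_s: 5.7
position: [0.5282, 0.2073, 0.1122]
orientation: [-90.0, 0.0, 76.9]
contact_force: [-1.7, -2.3, 3.1]
width: 0.0136
time_s: 6.0
position: [0.5282, 0.2073, 0.1122]
orientation: [-90.0, 0.0, 76.9]
contact_force: [-2.1, -4.1, 5.8]
width: 0.0134
t 6.0 case mm [ -8.1   0.5 112.2] yaw [-90.    0.   76.9] w 0.0134 F [-2.1 -4.1  5.8]
shift units [-0.001  0.004  0.004] mm [-0.5  2.2  1.9] turn -0.0
```

```bash
python3 -c "
import numpy as np
r=np.hypot(.093,.053);f=np.arctan2(.053,.093)
for t in range(0,75,6):
  a=f+np.radians(t); print(t, 'y',round(-(r*np.sin(a)-.053)/.5,4),'z',round((r*np.cos(a)-.093)/.5,4))"
```

```text
0 y -0.0 z 0.0
6 y -0.0189 z -0.0121
12 y -0.0364 z -0.0261
18 y -0.0523 z -0.0419
24 y -0.0665 z -0.0592
30 y -0.0788 z -0.0779
36 y -0.0891 z -0.0978
42 y -0.0972 z -0.1187
48 y -0.1032 z -0.1403
54 y -0.1068 z -0.1624
60 y -0.1081 z -0.1848
66 y -0.107 z -0.2072
72 y -0.1037 z -0.2293
```

Start with 12° in slow rows and check the force.

```bash
python3 -m handwheel '[[[0,-0.009,-0.006],0,0],[[0,-0.019,-0.012],0,0],[[0,-0.028,-0.019],0,0],[[0,-0.036,-0.026],0,0],[[0,-0.036,-0.026],0,0]]' 
python3 - <<'E'
from h import *
import cv2
plan(-.010,0,.110)
cv2.imwrite("pics/scene5.png",ctrl.read_camera("scene")[:,:,::-1])
a=cv2.imread("pics/scene5.png")[55:255,315:505]
cv2.imwrite("pics/c5.png",cv2.resize(a,None,fx=3,fy=3))
E
```

```text
time_s: 6.5
position: [0.5409, 0.2043, 0.13]
orientation: [-90.0, 0.1, 76.9]
contact_force: [-3.8, -2.9, -2.2]
width: 0.0134
t 6.5 case mm [  4.9   0.4 130. ] yaw [-90.    0.1  76.9] w 0.0134 F [-3.8 -2.9 -2.2]
shift units [-0.001  0.04   0.03 ] mm [-0.4 20.  14.9] turn -0.001
```

View pics/c5.png

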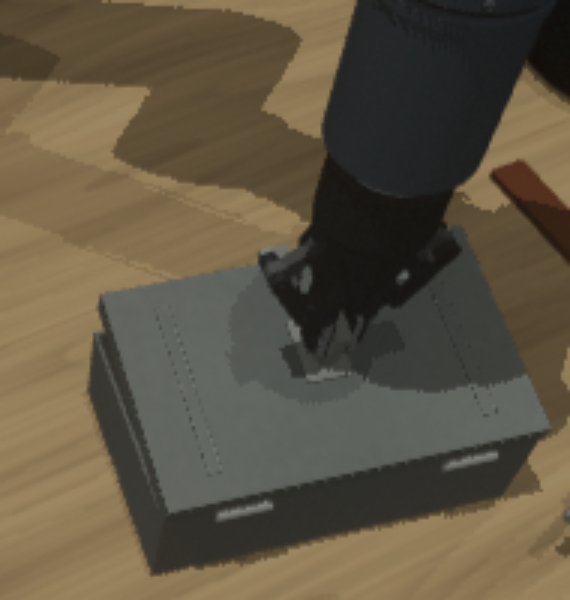

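The lid is rising with the lug (left front lid corner lifted at (100,295)), with low force. I continue along the arc.

```bash
python3 -m handwheel '[[[0,-0.016,-0.016],0,0],[[0,-0.030,-0.033],0,0],[[0,-0.042,-0.052],0,0],[[0,-0.053,-0.072],0,0],[[0,-0.053,-0.072],0,0]]' 
python3 -m handwheel '[[[0,-0.005,-0.011],0,0],[[0,-0.008,-0.021],0,0],[[0,-0.011,-0.031],0,0],[[0,-0.014,-0.042],0,0],[[0,-0.014,-0.042],0,0]]' 
python3 - <<'E'
from h import *
import cv2
plan(-.010,0,.110)
cv2.imwrite("pics/scene6.png",ctrl.read_camera("scene")[:,:,::-1])
a=cv2.imread("pics/scene6.png")[55:255,315:505]
cv2.imwrite("pics/c6.png",cv2.resize(a,None,fx=3,fy=3))
E
```

```text
time_s: 7.05
position: [0.5769, 0.1958, 0.1568]
orientation: [-90.1, 0.0, 76.8]
contact_force: [-3.3, -4.9, -3.2]
width: 0.0134
time_s: 7.55
position: [0.5961, 0.1913, 0.1633]
orientation: [-90.0, 0.1, 76.9]
contact_force: [-4.0, -4.2, -3.6]
width: 0.0136
t 7.55 case mm [ 61.6   0.3 163.3] yaw [-90.    0.1  76.9] w 0.0136 F [-4.  -4.2 -3.6]
shift units [-0.001  0.107  0.143] mm [-0.3 53.3 71.6] turn -0.0
```

View pics/c6.png

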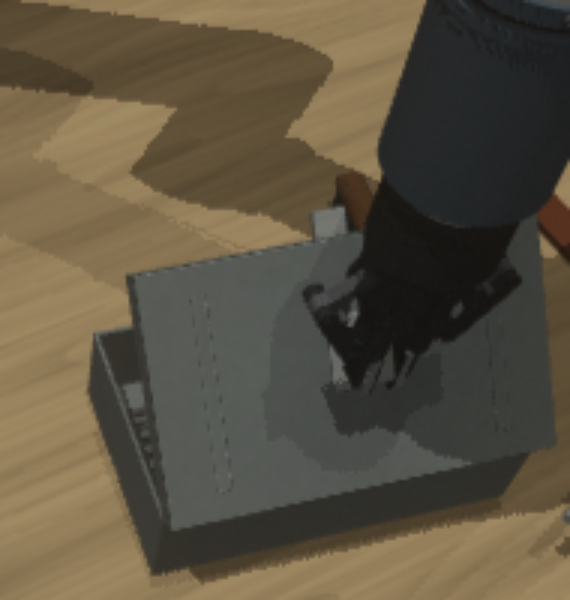

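```bash
python3 -m handwheel '[[[0,-0.003,-0.015],0,0],[[0,-0.005,-0.033],0,0],[[0,-0.005,-0.05],0,0],[[0,-0.004,-0.067],0,0],[[0,-0.004,-0.067],0,0]]' 
python3 - <<'E'
from h import *
import cv2
plan(-.010,0,.110)
cv2.imwrite("pics/scene7.png",ctrl.read_camera("scene")[:,:,::-1])
a=cv2.imread("pics/scene7.png")[55:255,315:505]
cv2.imwrite("pics/c7.png",cv2.resize(a,None,fx=3,fy=3))
E
```

```text
time_s: 8.1
position: [0.6297, 0.1835, 0.1658]
orientation: [-90.1, 0.0, 76.8]
contact_force: [-2.7, -5.1, -1.9]
width: 0.0134
t 8.1 case mm [ 96.1   0.3 165.8] yaw [-90.1   0.   76.8] w 0.0134 F [-2.7 -5.1 -1.9]
shift units [-0.001  0.111  0.212] mm [ -0.3  55.7 106.2] turn -0.001
```

View pics/c7.png

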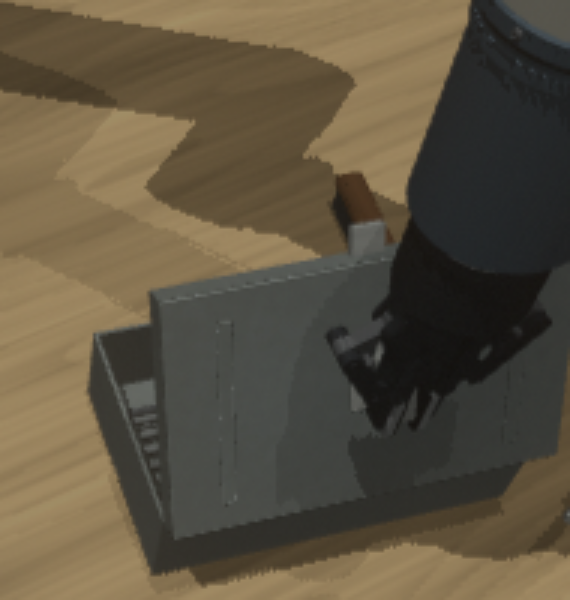

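The lid stands about 66° open. Now I release and go straight up.

```bash
python3 -m handwheel '[[[0,0,0],0,0.7],[[0,0,0],0,0.7],[[0,0,0],0,0.7],[[0,0,0],0,0.7],[[0,0,0],0,0.7]]' 
python3 -m handwheel '[[[0,-0.03,0],0,0.7],[[0,-0.07,0],0,0.7],[[0,-0.13,0],0,0.7],[[0,-0.2,0],0,0.7],[[0,-0.25,0],0,0.7]]' 
python3 - <<'E'
from h import *
import cv2
plan(-.010,0,.110)
for n in("scene","top"): cv2.imwrite(f"pics/{n}8.png",ctrl.read_camera(n)[:,:,::-1])
E
```

```text
time_s: 8.65
position: [0.6293, 0.1845, 0.1656]
orientation: [-90.1, -0.0, 76.9]
contact_force: [0.5, -0.1, -0.1]
width: 0.0596
time_s: 9.15
position: [0.6295, 0.1842, 0.2931]
orientation: [-90.2, -0.1, 76.9]
contact_force: [-0.0, 0.7, 0.1]
width: 0.0595
t 9.15 case mm [ 95.7   0.9 293.1] yaw [-90.2  -0.1  76.9] w 0.0595 F [-0.   0.7  0.1]
shift units [-0.003  0.366  0.213] mm [ -1.3 182.8 106.3] turn -0.0
```

View pics/scene8.png

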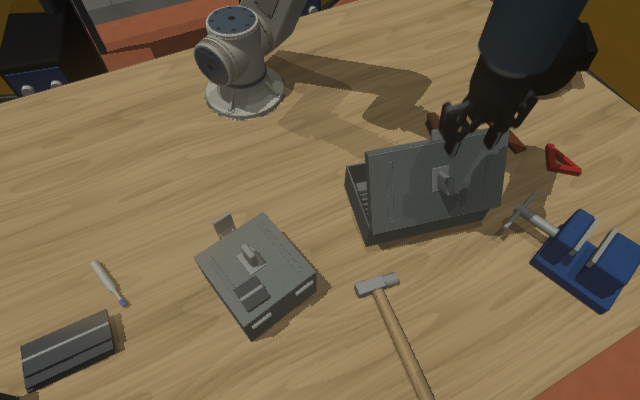

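View pics/top8.png

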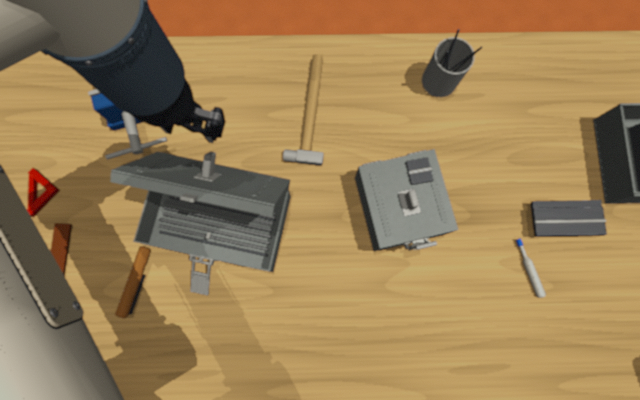

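```bash
python3 - <<'E'
from h import *
for t in(50,60,66,72):
    a=np.radians(t);x=.085-.17*np.cos(a)+.022*np.sin(a);z=.078+.17*np.sin(a)+.022*np.cos(a)
    print(t,[proj(n,np.r_[C+x*X+s*Y,z]).round(1) for n,s in(("scene",-.14),("scene",.14),("top",-.14))])
for t in(1.6,1.9,2.1):
    print(t,[proj("top",np.r_[C+(-.099-.078*np.sin(t))*X+s*Y,.062+.078*np.cos(t)]).round(1) for s in(-.019,.019)])
import cv2
a=cv2.imread("pics/top8.png")[150:310,100:300]; b=cv2.imread("pics/scene8.png")[110:270,335:535]
cv2.imwrite("pics/c8.png",cv2.resize(np.vstack([a,b])[:, :],None,fx=1.8,fy=1.8))
cv2.imwrite("pics/c9.png",cv2.resize(a[90:],None,fx=4,fy=4))
E
```

```text
50 [array([361.5, 149.3]), array([497.9, 122.8]), array([271.2, 223.7])]
60 [array([366.6, 155. ]), array([507.4, 127.4]), array([274., 207.])]
66 [array([370., 160.]), array([513.2, 131.5]), array([276. , 196.5])]
72 [array([373.4, 166. ]), array([519. , 136.7]), array([278.2, 185.8])]
1.6 [array([201. , 304.7]), array([182.4, 300.6])]
1.9 [array([204.5, 302. ]), array([186.5, 298.1])]
2.1 [array([207.1, 298.6]), array([189.4, 294.7])]
```

View pics/c9.png

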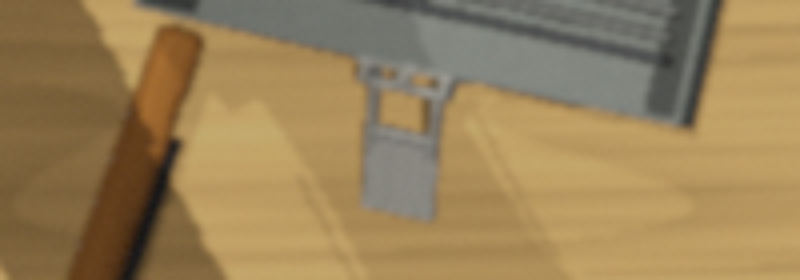

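```bash
python3 - <<'E'
import cv2
b=cv2.imread("pics/scene8.png")[135:245,340:440];a=cv2.imread("pics/top8.png")[150:260,200:300]
import numpy as np
cv2.imwrite("pics/c10.png",cv2.resize(np.hstack([b,a]),None,fx=4,fy=4,interpolation=cv2.INTER_CUBIC))
E
```

```text
(no output)
```

View pics/c10.png

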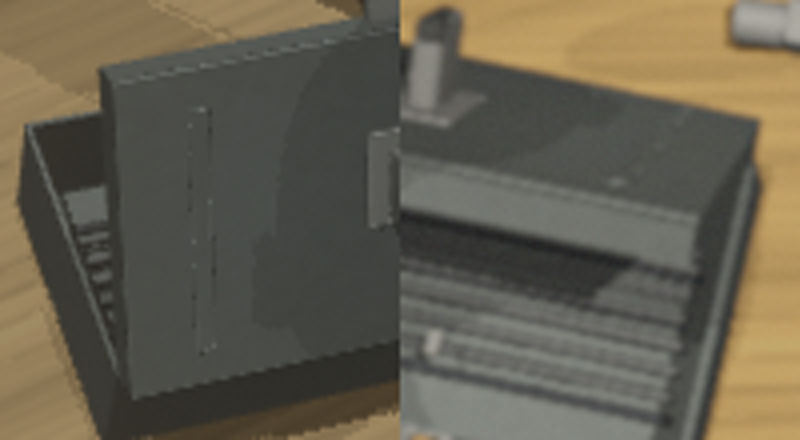

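The top-face corner of the lid is at (368,156) in the scene view and (274.5,203.7) in the top view. Both give about 62°. The lever end, at rows 292–295 in the top view, matches its stop. The short latch is still upright, and the robot is clear.

```bash
python3 -c "
from rig import ctrl
print(ctrl.observe()['time_s'],ctrl.close_job())"
```

```text
the job is handed in; nothing more can be done
9.25 None
```

The long case is open and I've handed the job in at 9.25 s. I first pushed its latch lever outwards with the shut fingers while the lid was down. Then I gripped the lug at 40 N, raised the lid along its hinge arc, released it and backed straight up.

**Last checks:**
- **Lid:** it stands about 62° open in both camera views. The hand's path was aimed at about 66°, so the two differ slightly, but both are well over 50°.
- **Latch:** the lever's end appears 2–4 pixels nearer the case than computed for the 2.1 rad stop. I take that as fully open, allowing for calibration error.
- **Short case:** its latch is still upright and shut.
- **Robot:** the gripper is clear of the case. The wrist forces reported after each move stayed under about 8 N.

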